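# Nip up the rubber mould in the bench casting press

## Robot

A 6-joint arm with a two-finger parallel gripper is mounted at the origin on the work surface. World frame = base frame: x ahead of the robot, y to its left, z up, the work surface at z = 0. Lengths are in mm, angles in rad, forces in N, time in s.
With the tool pointing down it reaches from about 350 to 950 mm from the base axis. Payload 17.4 kg.
Tool frame: the origin (TCP) lies at the centre of the arm's flange, where the gripper is bolted on; the fingertips stand 186 mm ahead of it and the grasp point (between the pads) lies 167 mm ahead of it; z points along the fingers, y is the line along which they close (so a half turn about z gives the same grasp; the last joint's range is limited). The gripper opens to 93 mm and grips with 3 to 60 N. Pads are 15 mm wide; open, the fingers measure 128 mm over their backs; the gripper's body (75 mm by 188 mm) begins 65 mm behind the grasp point.
Start: joints at [1.269, 0.116, 1.442, -0, 1.584, -0.038], TCP at [176.015, 651.654, 404.746] pointing down, gripper open.
Joint ranges: [-2.83, 2.83], [-0.83, 2.19], [0.07, 2.5], [-1.14, 4.28], [0.01, 3], [-2.97, 2.97]. Speed limits (rad/s): [1.89, 1.89, 2.22, 3.14, 3.14, 3.14].

## Interface

Orientations are given as a rotation vector (axis times angle).
In Python, from workcell import status, vision, workorder gives the robot as it stands.
- The arm moves only by the tool servo_tool, never from a script. Its argument "rows" is text: rows parted by semicolons, each of 4 numbers parted by spaces: the shift along the tool's x, y, z each as a share of 100 cm, from -1 to 1, then the turn about the tool's z as a share of 45 degrees, from -1 to 1. In form: dx dy dz yaw; .... A call has 1 to 10 rows; each row is the pose to reach, as a shift and turn from the pose commanded when the call began, along the tool's axes at that moment; what a row does not reach only later rows make up. A row lasts 1/10 s, in which the tool goes at most 50 mm and 8.59 degrees, less where a joint would pass 70% of its speed; a pose out of reach is approached as far as the arm can. A call with a number of a shift or a turn outside -1 to 1 is refused whole. A call with a gripper value outside its range is refused whole. "hand" is the opening, from -1 (shut) to 1 (fully open), set as the call begins (left out, the last holds). The fingers move at their own pace and stop on an object; "squeeze" is the grip in N (left out, the last holds). Time passes only in rows, so rows that repeat a pose let the fingers close. It gives the time, the measured TCP pose, the force, the opening and the grip force at its end, in the units of the state.
- status.get_state(): the state, without advancing time (a new reading comes with each control period).
- vision.grab_frame(name): name is "side" or "top"; returns a dict with "pixels" (400x640x3 uint8, red, green, blue), "range_z" (400x640 float32, mm along the optical axis (not along the pixel's ray), 0 where there is no reading), "fx", "fy", "cx", "cy" (pixels), "view" (4x4, takes a point from world to camera coordinates). Camera axes: x right, y down, z forward; pixel columns grow to the right and rows downward; lengths in mm; the calibration is good to about 2 mm. A picture is of the moment at which its call begins.
- workorder.sign_off(): hands the job in; it is judged then, once.
The state is a dict: "t": time; "joint_pos": joint angles; "qd": joint speeds; "joint_torque": joint torques, N m; "eef_pos": TCP position; "orientation": TCP orientation; "ft_force": force on the tool from outside, world axes, zero at the start; "wrist_torque": the same for the moment, N m; "width": finger opening in mm; "finger_force": force on a finger pad.
Only numpy, scipy, OpenCV 4.12 (cv2) and the standard library are available. Lean on these libraries where they do the work, as an engineer would, in place of code of your own. Each camera call takes 0.05 s, during which the arm holds its last target. There are 200 camera calls.

## Task

A two-part rubber mould is waiting in the green casting press with a little daylight above it. Wind the press's handwheel down (clockwise seen from above) until you feel the pressure plate meet the mould, then give the wheel half a turn more to nip the mould shut: much less and it leaks, three quarters of a turn crushes it. Let go of the wheel and leave the other things on the bench as they lie.

Things in the scene. Friction and masses are not known exactly. Their poses are not given: they have to be found in the camera images.
- press: Fixed bench casting press, cast parts dark green: base 170 (x) by 250 (y) mm, 34 high; bright bed plate; two 25 mm columns along y; crosshead 56 by 252 mm, top at 211 mm (nuts and central boss to 222 mm). The screw through the crosshead carries the handwheel above and the steel pressure plate below. Origin: centre of the underside, z up.
- handwheel: Black handwheel lying level over the crosshead. Rim: 16 mm round bar on a circle of 72 mm radius (160 mm overall). Hub 40 mm diameter, 18 mm below to 16 mm above the rim's middle. Four 11 mm spokes along its own +x, +y, -x, -y. No crank knob: it is turned by the rim. Origin on the axis at the rim's middle height (about 264 mm over the table), z up, x through the cream paint mark.
- paint_mark (a point): Cream dab of paint on top of the rim, at its +x spoke. Clockwise from above winds wheel and plate down 5 mm a turn. Free, the wheel takes about 0.15 N m (2 N at the rim) and stays where left; from where the plate meets the mould, about 0.8 N m (11 N at the rim), and let go it springs back some 7 degrees. It is met 0.15 to 0.7 turn after the start; moulds differ, so it must be felt.
- mould_board (a point): Point on the robot-side edge of the aluminium board (98 by 148 by 6 mm) that covers the light blue-grey rubber mould on the press's bed, under the pressure plate. It stays put until the plate meets the mould, then goes down with the plate and stays down.
- rect_base: Bystander: black rectangular figure base 120 by 92 by 6 mm, on the green cutting mat to the left (mat 220 by 300 mm, 3 mm thick). Origin under its centre.
- round_base: Bystander: black round figure base, 64 mm diameter, 6 mm high, on the table in front of the press. Origin under its centre.
- grey_part: Bystander: grey plastic figure part like a small backpack, about 45 by 45 by 30 mm, in front of the press. Origin under its centre.
- fork_part: Bystander: brown staff with a grey two-pronged fork, 170 mm long and 8 mm thick, on the cutting mat. Origin at the underside of its middle, x along it.
- glue: Bystander: white glue bottle with a red cap, 44 mm diameter, 95 mm high, to the right. Origin under its centre.
- pot_blue: Bystander: paint pot with a blue cap, 34 mm diameter, 38 mm high, to the right. Origin under its centre.
- pot_green: Bystander: paint pot with a green cap, 34 mm diameter, 38 mm high, to the right. Origin under its centre.
- knife: Bystander: hobby knife, 152 mm long, 10 mm thick, lying to the right. Origin at the underside of its middle, x along it.

How it is judged:
By the outcome, as a careful person would: the job done as asked, in the order asked, and still so for the second after the job is handed in, with the robot touching nothing.
It also fails if it takes over 72 s, if anything falls off the work surface, if the arm or the gripper's body presses on something with over 40 N, if the wrist force passes 120 N, or if a joint passes its speed limit or range.

## Working session

There is one attempt and no reset: what is moved stays moved. The work goes in short steps, Python scripts to look and compute and a tool call to move; the robot and the scene stay as the last step left them, time stands still between calls to the robot, and variables do not carry over. Pictures are saved under pics/ and viewed, at most 10 in all, crops included, and the job is handed in when it is done.

Besides the shell and the picture viewer there is one more tool, called in YAML: its name, and indented under it one key for each argument. servo_tool: Moves the arm, as the interface text tells. Shift numbers are shares of 100 cm and turn numbers shares of 45 degrees, none past 1 either way. Its arguments: {"type":"object","properties":{"rows":{"type":"string"},"hand":{"type":"number"},"squeeze":{"type":"number"}},"required":["rows"]}

```bash
mkdir -p pics
cat > h.py <<'E'
import numpy as np, cv2
from workcell import status, vision, workorder
def save(n,f): cv2.imwrite(f'pics/{n}.png', f['pixels'][:,:,::-1])
def ray(f,u,v,z):
    T=np.linalg.inv(f['view']); d=T[:3,:3]@np.array([(u-f['cx'])/f['fx'],(v-f['cy'])/f['fy'],1]); o=T[:3,3]
    return o+d*(z-o[2])/d[2]
def cloud(f):
    v,u=np.mgrid[:400,:640]; z=f['range_z']
    p=np.stack([(u-f['cx'])/f['fx']*z,(v-f['cy'])/f['fy']*z,z],-1)
    T=np.linalg.inv(f['view']); return p@T[:3,:3].T+T[:3,3]
def proj(f,p):
    q=f['view']@np.append(p,1); return f['fx']*q[0]/q[2]+f['cx'],f['fy']*q[1]/q[2]+f['cy']
E
python3 - <<'E'
from h import *
for n in('top','side'):
    f=vision.grab_frame(n); save(n+'0',f); T=np.linalg.inv(f['view']); print(n,T[:3,3],T[:3,2],f['fx'])
    p=cloud(f); m=(f['range_z']>0)&(abs(p[...,2]-270)<12)&(f['pixels'].max(-1)<70); print(m.sum(), p[m].mean(0),p[m].min(0),p[m].max(0))
print(status.get_state())
E
```

```text
top [ 347.36749152   12.53942985 1561.85719594] [ 0.10479486  0.01187418 -0.99442297] 433.7169636019832
930 [531.72482175 -66.64385313 268.89399618] [ 458.24686205 -145.7407348   258.07046484] [610.38419319  11.15666488 278.56905894]
side [ -28.33009898 -755.6244654   948.833018  ] [ 0.43045222  0.64358072 -0.63286234] 399.008894555332
1230 [243.58498822 -35.47541079 268.12407765] [-218.58004468 -149.48115914  258.00571799] [ 609.29699053 1516.72976939  281.97065685]
{'t': 0.1, 'joint_pos': array([ 1.26921692e+00,  1.16425939e-01,  1.44218564e+00,  5.10418443e-07,
        1.58400761e+00, -3.78202184e-02]), 'qd': array([-1.30045987e-03,  1.92296922e-05, -2.31335883e-03,  1.55380416e-03,
       -2.24577642e-03,  1.56420214e-03]), 'joint_torque': array([ 1.47708954e-03, -7.22890234e+01, -6.23865938e+01,  7.82741862e-02,
        2.30169401e-02, -2.34431167e-05]), 'eef_pos': array([176.00455599, 651.65848521, 404.09501757]), 'orientation': array([-4.13089115e-01, -3.11413982e+00,  1.58909509e-03]), 'ft_force': array([ 0.05593941, -0.31654284, -0.06868121]), 'wrist_torque': array([0.0155662 , 0.01560827, 0.03123126]), 'finger_force': 0.0, 'width': 93.46752390521623}
```

View pics/top0.png

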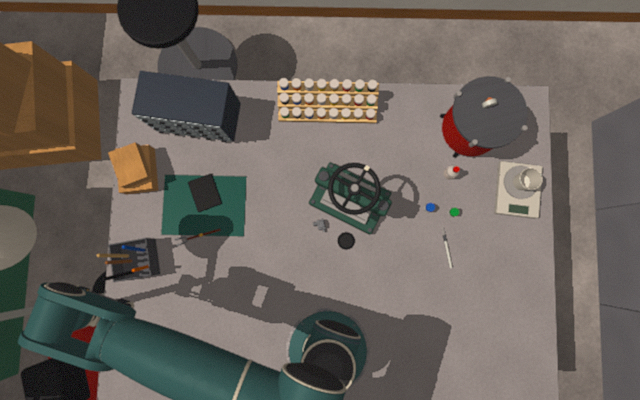

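View pics/side0.png

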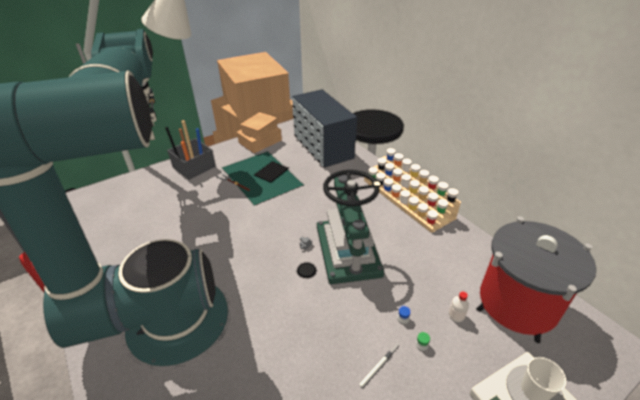

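The top view shows the wheel centred near (354,189) with its cream mark near (367,168). The side view shows the wheel near (352,187), with free space all around it. I'll fit the rim and the mark next.

```bash
cat >> h.py <<'E'
C0=None
def rim(f,c=(533,-67),zr=264):
    # dark pixels in the ring, cast on the rim's silhouette plane (middle height)
    v,u=np.mgrid[:400,:640]; P=np.stack([ray(f,a,b,zr) for a,b in zip(u[120:260,280:440].ravel(),v[120:260,280:440].ravel())]).reshape(140,160,3)
    I=f['pixels'][120:260,280:440].astype(int); return P,I
def mark(f,c,zr=272):
    P,I=rim(f,c,zr); r=np.hypot(P[...,0]-c[0],P[...,1]-c[1])
    w=(abs(r-72)<8)&(I[...,0]>150)&(I[...,0]-I[...,2]>18)
    if not w.any(): return None
    p=P[w].mean(0); return w.sum(),p,np.degrees(np.arctan2(p[1]-c[1],p[0]-c[0]))
E
python3 - <<'E'
from h import *
from scipy.optimize import least_squares
for n in('top','side'):
    f=vision.grab_frame(n); P,I=rim(f); c=np.array([533,-67.])
    for k in range(4):
        r=np.hypot(P[...,0]-c[0],P[...,1]-c[1]); m=(abs(r-72)<13-2*min(k,2))&(I.max(-1)<60)
        q=P[m][:,:2]; s=least_squares(lambda x:np.hypot(*(q-x[:2]).T)-x[2],[*c,72],loss='soft_l1'); c=s.x[:2]
    print(n,m.sum(),s.x,np.std(s.fun),mark(f,c))
E
```

```text
top 640 [534.59647259 -67.39433459  71.99527749] 4.156781282801396 (np.int64(24), array([ 597.01670427, -103.52907469,  272.        ]), np.float64(-30.066321821050607))
side 405 [533.06570803 -70.38531491  71.56717848] 4.188136191160567 (np.int64(24), array([ 596.40341287, -105.48123508,  272.        ]), np.float64(-28.991181290700005))
```

servo_tool:
  rows: "0 0 -0.15 0; 0 0 -0.15 0; 0 0 -0.15 0; 0 0 -0.15 0"
  hand: -1
  squeeze: 60

```text
t: 0.6
eef_pos: [175.6, 650.5, 562.8]
orientation: [0.413, 3.113, 0.015]
ft_force: [-0.5, 0.6, 0.1]
width: 65.6
finger_force: 0.0
```

servo_tool:
  rows: "-0.5 -0.62 0 -0.336; -0.5 -0.62 0 -0.336; -0.5 -0.62 0 -0.336; -0.5 -0.62 0 -0.336; -0.5 -0.62 0 -0.336; -0.5 -0.62 0 -0.336; -0.5 -0.62 0 -0.336; -0.5 -0.62 0 -0.336; -0.5 -0.62 0 -0.336; -0.5 -0.62 0 -0.336"

```text
t: 1.6
eef_pos: [377.5, 192.1, 554.8]
orientation: [-0.001, 3.141, 0.0]
ft_force: [0.5, 0.9, -0.3]
width: 0.3
finger_force: 0.0
```

servo_tool:
  rows: "-0.116 -0.25 0 0; -0.116 -0.25 0 0; -0.116 -0.25 0 0; -0.116 -0.25 0 0; -0.116 -0.25 0 0; -0.116 -0.25 0 0; -0.116 -0.25 0 0; -0.116 -0.25 0 0; -0.116 -0.25 0 0; -0.116 -0.25 0 0"

```text
t: 2.6
eef_pos: [493.2, -54.9, 555.1]
orientation: [-0.002, 3.141, -0.0]
ft_force: [0.1, 0.5, 0.3]
width: 0.5
finger_force: 0.0
```

Run:
```python
from h import *
s=status.get_state(); print(s['eef_pos'],s['orientation'],s['joint_pos'],s['ft_force'],s['wrist_torque'])
f=vision.grab_frame('side'); cv2.imwrite('pics/side1.png',cv2.resize(f['pixels'][60:300,220:480,::-1],None,fx=2.5,fy=2.5))
f=vision.grab_frame('top'); print(mark(f,(534,-68.5)))
```

```text
[493.15947755 -54.91044864 555.08313313] [-2.41303522e-03  3.14092012e+00 -1.23107424e-05] [-1.62323718e-01 -2.71994208e-01  1.56643217e+00  1.05290334e-04
  1.84649072e+00 -1.73462786e+00] [0.09263111 0.4617272  0.31148369] [ 0.04555719 -0.03749833 -0.00441669]
None
```

View pics/side1.png

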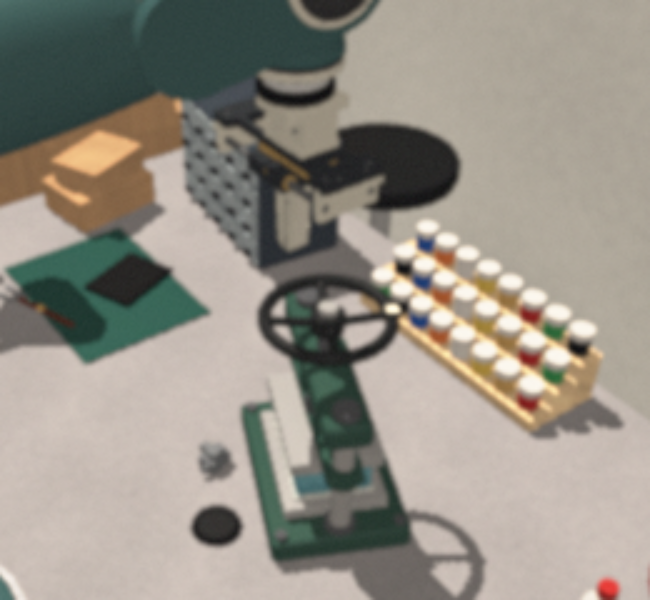

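The side crop shows the closed fingers above the wheel, and the mark in view at crop (393,310). Next I'll centre the fingers in the robot-side gap between spokes and lower them.

servo_tool:
  rows: "0 -0.025 0 0; 0 -0.025 0 0; 0 -0.025 0.04 0; 0 -0.025 0.06 0; 0 -0.025 0.08 0; 0 -0.025 0.1 0; 0 -0.025 0.121 0; 0 -0.025 0.121 0; 0 -0.025 0.121 0"

```text
t: 3.6
eef_pos: [493.5, -80.5, 434.4]
orientation: [-0.001, 3.141, 0.0]
ft_force: [0.2, 0.0, 1.9]
width: 0.7
finger_force: 0.0
```

Run:
```python
from h import *
s=status.get_state(); print(s['eef_pos'],s['ft_force'],s['wrist_torque'])
f=vision.grab_frame('side'); print(mark(f,(534,-69)));cv2.imwrite('pics/side2.png',cv2.resize(f['pixels'][130:250,280:420,::-1],None,fx=4,fy=4))
print([[round(float(x),1) for x in (a,42*np.cos(np.radians(a)),42*np.sin(np.radians(a)))] for a in range(195,-250,-15)])
```

```text
[493.53300783 -80.46743323 434.42798449] [0.16019334 0.01770109 1.8691788 ] [ 0.02858841 -0.00159282  0.03384846]
(np.int64(42), array([567.18951975, -87.78631762, 272.        ]), np.float64(-29.511233160808576))
[[195.0, -40.6, -10.9], [180.0, -42.0, 0.0], [165.0, -40.6, 10.9], [150.0, -36.4, 21.0], [135.0, -29.7, 29.7], [120.0, -21.0, 36.4], [105.0, -10.9, 40.6], [90.0, 0.0, 42.0], [75.0, 10.9, 40.6], [60.0, 21.0, 36.4], [45.0, 29.7, 29.7], [30.0, 36.4, 21.0], [15.0, 40.6, 10.9], [0.0, 42.0, 0.0], [-15.0, 40.6, -10.9], [-30.0, 36.4, -21.0], [-45.0, 29.7, -29.7], [-60.0, 21.0, -36.4], [-75.0, 10.9, -40.6], [-90.0, 0.0, -42.0], [-105.0, -10.9, -40.6], [-120.0, -21.0, -36.4], [-135.0, -29.7, -29.7], [-150.0, -36.4, -21.0], [-165.0, -40.6, -10.9], [-180.0, -42.0, -0.0], [-195.0, -40.6, 10.9], [-210.0, -36.4, 21.0], [-225.0, -29.7, 29.7], [-240.0, -21.0, 36.4]]
```

View pics/side2.png

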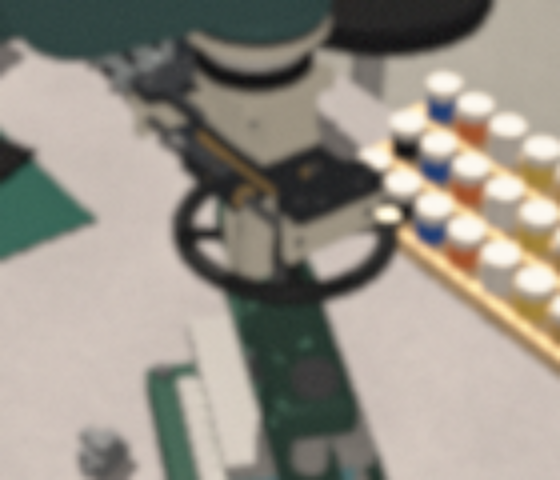

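The crop shows the fingers standing in the gap between spokes inside the rim, touching nothing. Next I'll compute the orbit rows, with the tool axes being dx = -X and dy = +Y.

```bash
cat >> h.py <<'E'
def rows(a0,a1,n,hold=2,r=42):
    g=lambda a:np.array([-r*np.cos(np.radians(a)),r*np.sin(np.radians(a))])
    L=[(g(a)-g(a0))/1000 for a in np.linspace(a0,a1,n+1)[1:]]; L+=[L[-1]]*hold
    return '; '.join('%.3f %.3f 0 0'%tuple(x+0.) for x in L)
E
python3 - <<'E'
from h import *
print(rows(195.5,135,8))
for a in range(135,-300,-15): print(a,a-15,rows(a,a-15,2,1))
E
```

```text
0.001 0.005 0 0; 0.002 0.011 0 0; 0.001 0.016 0 0; 0.000 0.022 0 0; -0.002 0.027 0 0; -0.004 0.032 0 0; -0.007 0.037 0 0; -0.011 0.041 0 0; -0.011 0.041 0 0; -0.011 0.041 0 0
135 120 -0.004 0.004 0 0; -0.009 0.007 0 0; -0.009 0.007 0 0
120 105 -0.005 0.002 0 0; -0.010 0.004 0 0; -0.010 0.004 0 0
105 90 -0.005 0.001 0 0; -0.011 0.001 0 0; -0.011 0.001 0 0
90 75 -0.005 -0.000 0 0; -0.011 -0.001 0 0; -0.011 -0.001 0 0
75 60 -0.005 -0.002 0 0; -0.010 -0.004 0 0; -0.010 -0.004 0 0
60 45 -0.005 -0.003 0 0; -0.009 -0.007 0 0; -0.009 -0.007 0 0
45 30 -0.004 -0.004 0 0; -0.007 -0.009 0 0; -0.007 -0.009 0 0
30 15 -0.002 -0.005 0 0; -0.004 -0.010 0 0; -0.004 -0.010 0 0
15 0 -0.001 -0.005 0 0; -0.001 -0.011 0 0; -0.001 -0.011 0 0
0 -15 0.000 -0.005 0 0; 0.001 -0.011 0 0; 0.001 -0.011 0 0
-15 -30 0.002 -0.005 0 0; 0.004 -0.010 0 0; 0.004 -0.010 0 0
-30 -45 0.003 -0.005 0 0; 0.007 -0.009 0 0; 0.007 -0.009 0 0
-45 -60 0.004 -0.004 0 0; 0.009 -0.007 0 0; 0.009 -0.007 0 0
-60 -75 0.005 -0.002 0 0; 0.010 -0.004 0 0; 0.010 -0.004 0 0
-75 -90 0.005 -0.001 0 0; 0.011 -0.001 0 0; 0.011 -0.001 0 0
-90 -105
[... 160 characters left out ...]
 0.007 0 0
-135 -150 0.004 0.004 0 0; 0.007 0.009 0 0; 0.007 0.009 0 0
-150 -165 0.002 0.005 0 0; 0.004 0.010 0 0; 0.004 0.010 0 0
-165 -180 0.001 0.005 0 0; 0.001 0.011 0 0; 0.001 0.011 0 0
-180 -195 -0.000 0.005 0 0; -0.001 0.011 0 0; -0.001 0.011 0 0
-195 -210 -0.002 0.005 0 0; -0.004 0.010 0 0; -0.004 0.010 0 0
-210 -225 -0.003 0.005 0 0; -0.007 0.009 0 0; -0.007 0.009 0 0
-225 -240 -0.004 0.004 0 0; -0.009 0.007 0 0; -0.009 0.007 0 0
-240 -255 -0.005 0.002 0 0; -0.010 0.004 0 0; -0.010 0.004 0 0
-255 -270 -0.005 0.001 0 0; -0.011 0.001 0 0; -0.011 0.001 0 0
-270 -285 -0.005 -0.000 0 0; -0.011 -0.001 0 0; -0.011 -0.001 0 0
-285 -300 -0.005 -0.002 0 0; -0.010 -0.004 0 0; -0.010 -0.004 0 0
```

servo_tool:
  rows: "0.001 0.005 0 0; 0.002 0.011 0 0; 0.001 0.016 0 0; 0.000 0.022 0 0; -0.002 0.027 0 0; -0.004 0.032 0 0; -0.007 0.037 0 0; -0.011 0.041 0 0; -0.011 0.041 0 0; -0.011 0.041 0 0"

```text
t: 4.65
eef_pos: [504.7, -39.7, 433.7]
orientation: [0.001, -3.142, -0.001]
ft_force: [-1.2, 1.0, 0.9]
width: 0.4
finger_force: 0.0
```

Run:
```python
from h import *
s=status.get_state(); print(s['eef_pos']-[534,-69,0],s['ft_force'],s['wrist_torque'])
ims=[]
for n in('side','top'):
    f=vision.grab_frame(n); print(mark(f,(534,-69)));ims.append(cv2.resize(f['pixels'][130:250,280:420,::-1],None,fx=2.8,fy=2.8))
cv2.imwrite('pics/b3.png',np.hstack(ims))
```

```text
[-29.2555552   29.25293774 433.65921232] [-1.18282236  0.95511268  0.94417309] [0.067392   0.03976682 0.03934523]
(np.int64(29), array([532.00496869, -98.96556929, 272.        ]), np.float64(-93.80898590151537))
None
```

View pics/b3.png

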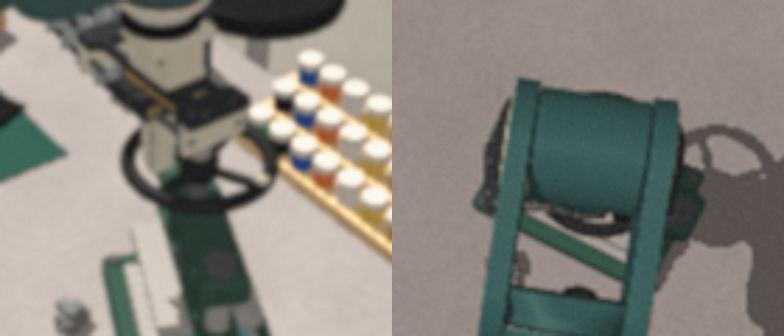

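The side crop shows the wheel turned, with the mark near crop (260,178). The top view is hidden by the arm, so I'll track the mark with the side camera only.

```bash
cat >> h.py <<'E'
CS=np.array([533.1,-70.4])
def ang(z=271):
    s=status.get_state(); f=vision.grab_frame('side'); P,I=rim(f,None,z)
    d=P[...,:2]-CS; r=np.hypot(d[...,0],d[...,1])
    w=((abs(r-72)<7)&(I[...,0]>120)&(I[...,0]-I[...,2]>12)).astype(np.uint8)
    n,L,st,_=cv2.connectedComponentsWithStats(w)
    for k in range(1,n):
        if st[k,4]>3:
            m=d[L==k].mean(0); print('blob n%d r%.0f ang %.1f rgb'%(st[k,4],np.hypot(*m),np.degrees(np.arctan2(m[1],m[0]))),I[L==k].mean(0).astype(int))
    e=s['eef_pos'][:2]-[534,-69]; F=s['ft_force'][:2]
    print('tool %.1f r %.1f  Mz %.2f'%(np.degrees(np.arctan2(e[1],e[0])),np.hypot(*e),(e[0]*F[1]-e[1]*F[0])/1000+s['wrist_torque'][2]),F,s['wrist_torque'][2],s['t'])
E
python3 -c "from h import *; ang(); print([np.round(ray(vision.grab_frame('side'),373,193.6,271)[:2]-CS)])"
```

```text
blob n16 r71 ang 20.0 rgb [135 128 114]
blob n27 r72 ang 111.7 rgb [146 137 127]
blob n11 r65 ang 177.2 rgb [147 139 132]
blob n19 r71 ang -67.2 rgb [173 162 142]
blob n4 r67 ang -91.5 rgb [145 136 131]
tool 135.4 r 41.3  Mz 0.01 [ 0.22338248 -0.22191929] 0.01259129546634949 4.75
[array([ 26., -65.])]
```

servo_tool:
  rows: "-0.004 0.004 0 0; -0.009 0.007 0 0; -0.009 0.007 0 0"

```text
t: 5.15
eef_pos: [514.1, -32.5, 433.6]
orientation: [0.001, -3.142, -0.0]
ft_force: [-0.7, 0.6, -0.7]
width: 0.8
finger_force: 0.0
```

```bash
python3 -c "from h import *; ang()"
```

```text
blob n39 r71 ang 103.4 rgb [143 135 124]
blob n29 r72 ang 23.1 rgb [145 137 122]
blob n7 r65 ang 169.9 rgb [146 138 131]
blob n17 r71 ang -80.9 rgb [152 142 125]
tool 118.6 r 41.5  Mz -0.00 [-0.70582537  0.60115447] -0.014655464697346165 5.15
```

servo_tool:
  rows: "-0.003 0.002 0 0; -0.007 0.003 0 0; -0.010 0.004 0 0"

```text
t: 5.5
eef_pos: [523.8, -28.9, 433.6]
orientation: [-0.0, -3.141, 0.001]
ft_force: [-4.5, -2.4, -0.0]
width: 0.8
finger_force: 2.2
```

```bash
python3 -c "from h import *; ang()"
```

```text
blob n29 r71 ang 85.3 rgb [140 133 118]
blob n30 r71 ang 26.9 rgb [150 141 125]
blob n13 r76 ang 121.0 rgb [164 155 148]
blob n5 r66 ang 165.7 rgb [143 136 129]
blob n21 r69 ang -89.3 rgb [153 143 128]
tool 104.3 r 41.4  Mz 0.05 [-4.53582648 -2.39330713] -0.15379735387900284 5.5
```

servo_tool:
  rows: "-0.004 0.001 0 0; -0.007 0.001 0 0; -0.011 0.001 0 0"

```text
t: 5.85
eef_pos: [534.7, -27.9, 433.6]
orientation: [0.0, -3.141, -0.0]
ft_force: [-5.7, -1.2, -0.8]
width: 0.4
finger_force: 2.0
```

```bash
python3 -c "from h import *; ang()"
```

```text
blob n30 r71 ang 75.4 rgb [143 135 121]
blob n37 r71 ang 31.6 rgb [149 140 124]
blob n15 r76 ang 121.2 rgb [165 155 148]
blob n16 r65 ang -85.9 rgb [153 144 138]
blob n5 r66 ang -174.2 rgb [156 147 141]
blob n16 r71 ang -116.7 rgb [151 141 122]
tool 89.1 r 41.1  Mz 0.14 [-5.71384256 -1.1763181 ] -0.09323353773591997 5.85
```

servo_tool:
  rows: "-0.004 0 0 0; -0.007 -0.001 0 0; -0.011 -0.001 0 0"

```text
t: 6.2
eef_pos: [545.6, -28.9, 433.7]
orientation: [0.0, -3.141, -0.001]
ft_force: [-12.1, 2.1, 1.1]
width: 0.3
finger_force: 5.0
```

servo_tool:
  rows: "-0.003 -0.001 0 0; -0.007 -0.002 0 0; -0.010 -0.004 0 0"

```text
t: 6.5
eef_pos: [555.0, -32.3, 433.5]
orientation: [0.001, -3.137, -0.004]
ft_force: [-19.3, 11.5, 3.2]
width: 0.4
finger_force: 10.3
```

```bash
python3 -c "from h import *; ang()"
```

```text
blob n35 r71 ang 58.1 rgb [146 138 123]
blob n32 r72 ang 23.5 rgb [146 138 122]
blob n15 r76 ang 121.2 rgb [169 159 152]
blob n11 r65 ang 177.2 rgb [155 146 139]
blob n11 r66 ang -93.8 rgb [161 151 144]
blob n16 r73 ang -147.8 rgb [150 141 122]
tool 60.2 r 42.3  Mz 0.73 [-19.2797402   11.47347649] -0.21512309993239745 6.5
```

The push force rose from 5.8 N to 12 N and then to 22 N, so the plate met the mould at a mark angle of about -128°. From there the peak should be about -316°, which springs back to about -309°. I'll go on in larger steps.

servo_tool:
  rows: "-0.003 -0.002 0 0; -0.006 -0.004 0 0; -0.009 -0.007 0 0; -0.011 -0.010 0 0; -0.014 -0.013 0 0; -0.015 -0.015 0 0"

```text
t: 7.15
eef_pos: [570.6, -46.8, 433.3]
orientation: [0.003, -3.14, -0.006]
ft_force: [-7.2, 17.5, -1.1]
width: 0.8
finger_force: 8.6
```

```bash
python3 -c "from h import *; ang()"
```

```text
blob n36 r72 ang 39.4 rgb [148 140 125]
blob n23 r72 ang 7.3 rgb [141 134 119]
blob n15 r76 ang 122.8 rgb [171 161 154]
blob n4 r78 ang -43.7 rgb [153 127  93]
blob n27 r70 ang 179.4 rgb [204 195 175]
blob n8 r66 ang -74.2 rgb [155 146 140]
tool 31.2 r 42.8  Mz 0.76 [-7.18448424 17.54224148] -0.04463021489059691 7.15
```

servo_tool:
  rows: "-0.001 -0.003 0 0; -0.002 -0.007 0 0; -0.004 -0.010 0 0; -0.005 -0.014 0 0; -0.005 -0.018 0 0; -0.006 -0.021 0 0"

```text
t: 7.8
eef_pos: [576.9, -67.3, 433.3]
orientation: [-0.004, 3.141, 0.008]
ft_force: [-0.9, 22.4, -2.6]
width: 0.1
finger_force: 9.4
```

```bash
python3 -c "from h import *; ang()"
```

```text
blob n40 r71 ang 22.3 rgb [146 139 124]
blob n41 r71 ang 138.6 rgb [199 189 173]
blob n14 r74 ang -11.7 rgb [142 135 119]
blob n4 r78 ang -43.7 rgb [151 125  91]
blob n19 r65 ang -87.6 rgb [165 155 149]
blob n9 r67 ang -176.4 rgb [165 155 149]
tool 2.2 r 43.0  Mz 0.75 [-0.90276773 22.4245079 ] -0.21643865313320204 7.8
```

servo_tool:
  rows: "0.000 -0.004 0 0; 0.001 -0.007 0 0; 0.001 -0.011 0 0; 0.003 -0.014 0 0; 0.004 -0.018 0 0; 0.006 -0.021 0 0"

```text
t: 8.45
eef_pos: [571.3, -88.7, 433.8]
orientation: [-0.003, 3.139, 0.006]
ft_force: [8.8, 15.3, -1.5]
width: 0.8
finger_force: 7.8
```

```bash
python3 -c "from h import *; ang()"
```

```text
blob n37 r73 ang 122.9 rgb [203 194 179]
blob n22 r69 ang 2.5 rgb [143 134 120]
blob n15 r76 ang -32.6 rgb [144 131 112]
blob n15 r66 ang 178.9 rgb [161 152 145]
blob n17 r67 ang -93.8 rgb [167 157 150]
tool -27.9 r 42.2  Mz 0.72 [ 8.7542421 15.297934 ] -0.020320705663153762 8.45
```

servo_tool:
  rows: "0.002 -0.003 0 0; 0.004 -0.006 0 0; 0.007 -0.009 0 0; 0.009 -0.011 0 0; 0.012 -0.013 0 0; 0.015 -0.015 0 0"

```text
t: 9.1
eef_pos: [556.4, -104.1, 434.0]
orientation: [-0.002, 3.137, 0.004]
ft_force: [12.7, 10.8, -0.9]
width: 0.4
finger_force: 6.9
```

Run:
```python
from h import *
ang()
f=vision.grab_frame('side');cv2.imwrite('pics/s4.png',cv2.resize(f['pixels'][130:250,280:420,::-1],None,fx=4,fy=4,interpolation=cv2.INTER_CUBIC))
```

```text
blob n40 r72 ang 110.1 rgb [194 184 169]
blob n5 r76 ang -2.3 rgb [131 125 110]
blob n24 r75 ang -37.9 rgb [147 138 123]
blob n14 r66 ang 174.8 rgb [162 153 146]
blob n5 r66 ang -76.4 rgb [142 134 127]
blob n8 r68 ang -102.8 rgb [158 148 142]
tool -57.5 r 41.7  Mz 0.70 [12.65115415 10.84816393] 0.00999576082898232 9.1
```

View pics/s4.png

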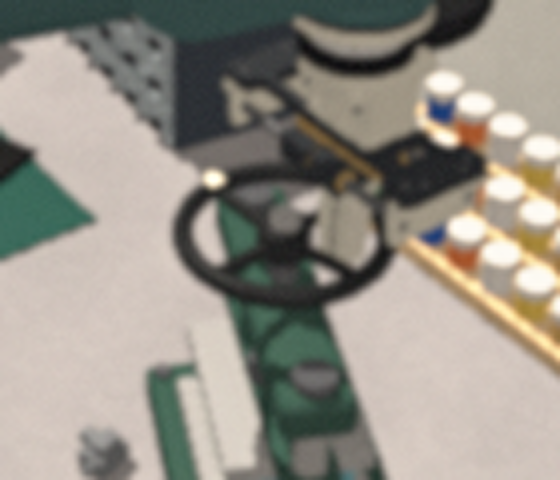

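The side crop shows the mark at crop (213,178) and all four spokes clear.

Run:
```python
from h import *
f=vision.grab_frame('side'); 
for u,v in((333.2,174.5),):
    d=ray(f,u,v,271)[:2]-CS; print(np.hypot(*d),np.degrees(np.arctan2(d[1],d[0])))
```

```text
68.91762748672524 99.64737389280855
```

servo_tool:
  rows: "0.004 -0.002 0 0; 0.007 -0.003 0 0; 0.010 -0.004 0 0; 0.014 -0.005 0 0; 0.018 -0.005 0 0; 0.021 -0.006 0 0"

```text
t: 9.85
eef_pos: [535.9, -110.5, 434.5]
orientation: [-0.001, 3.133, 0.001]
ft_force: [25.3, 4.9, -3.2]
width: 0.2
finger_force: 10.3
```

Run:
```python
from h import *
ang()
f=vision.grab_frame('side');cv2.imwrite('pics/s5.png',cv2.resize(f['pixels'][130:250,280:420,::-1],None,fx=4,fy=4,interpolation=cv2.INTER_CUBIC))
I=f['pixels'].astype(int)[130:250,280:420]
m=(I[...,0]>200)&(I[...,0]-I[...,2]>15); n,L,st,c=cv2.connectedComponentsWithStats(m.astype(np.uint8))
for k in range(1,n):
    u,v=c[k]+[280,130]; d=ray(f,u,v,270)[:2]-CS
    if 62<np.hypot(*d)<82 and st[k,4]>4: print('M',u,v,st[k,4],np.hypot(*d),np.degrees(np.arctan2(d[1],d[0])))
```

```text
blob n17 r72 ang 71.5 rgb [204 194 172]
blob n22 r75 ang 120.7 rgb [170 160 153]
blob n60 r67 ang -63.2 rgb [147 138 124]
blob n9 r68 ang -171.9 rgb [162 152 146]
tool -87.4 r 41.5  Mz 0.72 [25.26823249  4.94124846] -0.34216718268022994 9.85
M 343.0 170.8 10 71.50213766815646 70.88159310105883
```

View pics/s5.png

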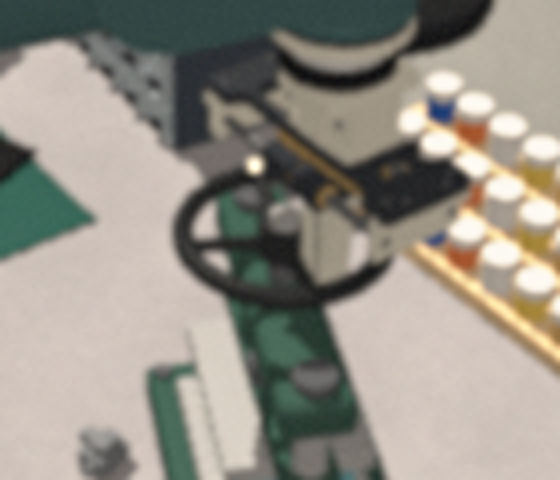

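The mark is at crop (255,165), which is 71° (equal to -289°). It needs about 26° more.

servo_tool:
  rows: "0.004 0 0 0; 0.008 0.001 0 0; 0.012 0.002 0 0; 0.015 0.003 0 0; 0.018 0.004 0 0"

```text
t: 10.45
eef_pos: [517.7, -107.2, 435.3]
orientation: [0.0, 3.133, -0.003]
ft_force: [19.0, -7.3, 3.7]
width: 0.1
finger_force: 9.0
```

```bash
cat > m.py <<'E'
from h import *
ang()
f=vision.grab_frame('side');cv2.imwrite('pics/last.png',cv2.resize(f['pixels'][130:250,280:420,::-1],None,fx=4,fy=4,interpolation=cv2.INTER_CUBIC))
I=f['pixels'].astype(int)[130:250,280:420]
m=(I[...,0]>180)&(I[...,0]-I[...,2]>15); n,L,st,c=cv2.connectedComponentsWithStats(m.astype(np.uint8))
for k in range(1,n):
    u,v=c[k]+[280,130]; d=ray(f,u,v,270)[:2]-CS
    if 62<np.hypot(*d)<82 and st[k,4]>4: print('M',u,v,st[k,4],np.hypot(*d),np.degrees(np.arctan2(d[1],d[0])))
E
python3 m.py
```

```text
blob n8 r75 ang 31.5 rgb [144 136 121]
blob n22 r75 ang 120.7 rgb [171 161 154]
blob n74 r63 ang -70.2 rgb [150 142 128]
blob n20 r66 ang -179.6 rgb [162 154 147]
tool -113.1 r 41.6  Mz 0.61 [18.98703234 -7.28135097] -0.23438802575518322 10.45
```

servo_tool:
  rows: "-0.004 0 0 0; -0.008 -0.001 0 0; -0.012 -0.003 0 0; -0.012 -0.003 0 0; -0.012 -0.003 -0.04 0; -0.012 -0.003 -0.08 0; -0.012 -0.003 -0.12 0; -0.012 -0.003 -0.15 0; -0.012 -0.003 -0.15 0"

```text
t: 11.45
eef_pos: [528.0, -109.7, 588.1]
orientation: [-0.0, 3.136, -0.002]
ft_force: [0.7, -0.4, -0.3]
width: 0.4
finger_force: 0.0
```

```bash
python3 m.py
```

```text
blob n20 r72 ang 45.3 rgb [213 203 182]
blob n22 r75 ang 120.7 rgb [171 161 154]
blob n4 r78 ang -43.7 rgb [157 130  96]
blob n18 r66 ang -179.1 rgb [164 154 148]
blob n21 r67 ang -91.7 rgb [171 161 154]
tool -98.4 r 41.2  Mz 0.02 [ 0.71211508 -0.40982117] -0.010557943914030836 11.45
M 353.7647058823529 170.47058823529412 17 71.43599202850343 45.38466699159618
```

View pics/last.png

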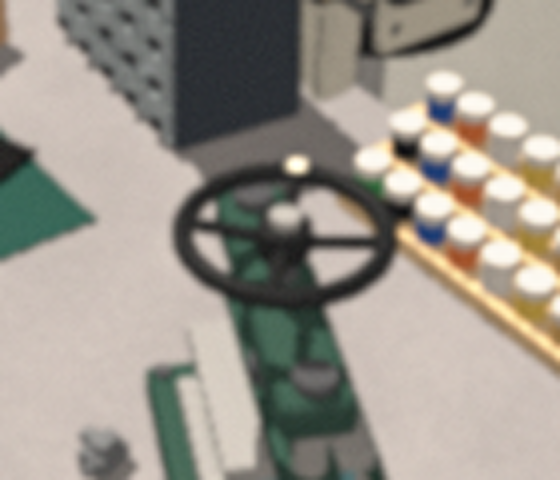

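The wheel is free and rests with its mark at 45° (crop (297,165)). That is about 187° past the meeting point after springback, and the gripper is clear of everything.

```bash
python3 -c "from h import *; print(workorder.sign_off())"
```

```text
the job is handed in; nothing more can be done
None
```

The mould is nipped shut and the job is handed in. The wheel rests about 187° (just over half a turn) past the felt meeting point after springback, that point being known to about ±8°. The gripper is off the wheel and the arm touched nothing else; it took about 11.5 s of the 72 s allowed.

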